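# Blow a dental model clean with a two-stage cordless duster

## Task

Pull the suction box's gate fully up and leave it up; then take the cordless duster from its tray and, with the nozzle about 8 cm from the middle of the plaster model on the box's shelf and aimed through it into the box's mouth, first hold the trigger at its light first stage for a second, then squeeze on through the pressure point and hold full blast for a second. Give full blast nowhere else, and do not disturb the model or the other things on the bench. Finally lay the duster gently back in the tray, flat on its side, with the trigger let go.

Things in the scene. Friction and masses are not known exactly. Their poses are not given: they have to be found in the camera images.
- extractor: White suction box, fixed. Origin on the bench under the hood; +x points from its open mouth into the box, +y along its width, z up. Plinth 60 mm high, x -175 to +60 mm, y +-100 mm; hood x -50 to +60 mm, y +-100 mm, to z 175 mm, open towards -x. The plinth in front of the mouth is the shelf for the model. Behind: gate flanges x 60 to 85 mm, y +-75 mm, top z 176 mm, then a duct 80 mm across.
- mouth (a point): Middle of the hood's open mouth, 115 mm above the bench; its axes are those of the suction box.
- gate (a joint): Upward travel of the gate of the suction box in m: 0 fully down (shut), 0.065 fully up (open). It starts 0 to 12 mm up. It moves straight up against about 5 N of friction and stays where it is left.
- gate_handle (a point): Middle of the gate's black cross bar, 70 mm long along the box's y, 12 mm thick along the box's x, 14 mm high; it stands on a neck 18 mm wide and 6 mm thick, 39 mm (gate shut) above the flanges and the hood's roof. Moves up with the gate; its axes are those of the suction box.
- model: Plaster model of a dental arch, cream, horseshoe of teeth on a base: 68 by 66 mm, 40 mm high, loose (about 160 g), standing on the shelf of the suction box, z up. Origin: middle of its underside.
- model_middle (a point): Middle of the plaster model, 22 mm above its underside.
- tray: Aluminium instrument tray fixed on the bench, 275 mm (x) by 235 mm (y) outside, rim 16 mm high, walls and floor 4 mm. Origin: middle of its underside.
- duster: Cordless air duster, grey and black, pistol form, about 0.4 kg, lying flat on its side in the tray, z up, 56 mm thick. Origin on its underside, straight below grip. +x is the blowing direction, parallel to the barrel; +y runs down the handle, away from the barrel. Barrel 56 mm across, axis at y -52, z 28 mm, from x -50 to +65 mm; nose to x 95 mm; nozzle 14 mm across to x 150 mm.
- grip (a point): Where to hold the duster: middle of its trigger grip, near its centre of mass, 28 mm above the underside; axes of the duster. From here the handle has x -30 to +6, y -24 to +66, z +-17 mm; the battery foot x -34 to +42, y 66 to 99, z +-28 mm; the trigger's face is at x +30 mm when let go.
- nozzle (a point): Mouth of the duster's nozzle, at x 150, y -52, z 28 mm of the duster; its axes are those of the duster, so air leaves along its +x.
- trigger_face (a point): Middle of the front face of the duster's trigger, 36 mm long (duster's y), 22 mm thick (z). One finger behind the handle and one on this face stand 60 mm apart with the trigger free, 53 mm at the pressure point, 47 mm fully squeezed.
- trigger (a joint): First stage of the trigger, m: 0 let go, 0.007 at the pressure point. Straight travel towards the handle, light spring: 5 N at the start, 8 N at the pressure point. From 0.004 on it gives the gentle first-stage blow; that force is enough to carry the duster smoothly.
- plunger (a joint): Second stage of the trigger, m: travel beyond the pressure point, 0 until the squeeze exceeds 13 N, 0.006 fully squeezed at 17 N. Up to about 0.002 the duster still blows gently; from 0.0045 on it gives full blast. Springs back when let go.
- bur_stand: Bystander, loose: stand with grinding and polishing burs, round foot 120 mm across, 180 mm high. Origin: middle of its underside.
- bottle: Bystander, loose: white bottle 66 mm across, 160 mm high. Origin: middle of its underside.
- bowl: Bystander, loose: dark rubber mixing bowl 120 mm across, 70 mm high. Origin: middle of its underside.
- handpiece: Bystander, loose: red block 100 by 55 mm with a metal handpiece lying on top along its x (from x -64 to +80 mm), 62 mm high in all. Origin: middle of its underside.
Things that resemble listed ones, but are neither listed nor needed, are in the scene too. There is more than one size of the model; the one meant has the size given above.

How it is judged:
On the way, in this order (a step that is already met when the one before it is completed fails the run):
1. the gate is pulled up (more than 50 of its 65 mm) while the duster still lies in the tray (value of joint gate above 0.05 m and distance of duster from where it was at the start of the episode below 0.03 m), for 0.2 s.
2. first stage held (trigger past 4 mm, plunger under 2 mm), model middle 50 to 120 mm ahead of the nozzle, within 20 mm of its axis in y and z, blowing within 0.4 rad of straight into the mouth (x of model_middle in the frame of nozzle between 0.05 and 0.12 m and y of model_middle in the frame of nozzle between -0.02 and 0.02 m and z of model_middle in the frame of nozzle between -0.02 and 0.02 m and angle between the x axis of duster and the x axis of extractor, either way round below 0.4 rad and x of nozzle in the frame of extractor below -0.15 m and value of joint gate above 0.05 m and value of joint trigger above 0.004 m and value of joint plunger below 0.002 m), for 0.6 s.
3. aimed in the same way, the trigger is held through the pressure point at full blast: plunger past 4.5 mm (x of model_middle in the frame of nozzle between 0.05 and 0.12 m and y of model_middle in the frame of nozzle between -0.02 and 0.02 m and z of model_middle in the frame of nozzle between -0.02 and 0.02 m and angle between the x axis of duster and the x axis of extractor, either way round below 0.4 rad and x of nozzle in the frame of extractor below -0.15 m and value of joint gate above 0.05 m and value of joint plunger above 0.0045 m), for 0.7 s.
At the end, for the whole second after the job is handed in: Gate still up (over 50 of 65 mm); duster at rest flat on its side on the tray floor (tilt under 0.1 rad), origin and nozzle inside the rim, both trigger stages let go (under 1.5 mm); model within 10 mm of where it stood; bystanders undisturbed (value of joint gate above 0.05 m and z of duster in the frame of tray between 0 and 0.01 m and angle between duster's own z axis and vertical below 0.1 rad and x of duster in the frame of tray between -0.11 and 0.11 m and y of duster in the frame of tray between -0.115 and 0.115 m and x of nozzle in the frame of tray between -0.135 and 0.135 m and y of nozzle in the frame of tray between -0.115 and 0.115 m and value of joint each of trigger, plunger below 0.0015 m and linear speed of duster below 0.01 m/s and angular speed of duster below 0.1 rad/s and distance of model from where it was at the start of the episode below 0.01 m); the robot touches nothing.
It fails at once if full blast (plunger past 3 mm) with the nozzle not aimed at the model (model's middle not 30 to 150 mm ahead of the nozzle, or more than 35 mm off its axis) (value of joint plunger above 0.003 m and not (x of model_middle in the frame of nozzle between 0.03 and 0.15 m and y of model_middle in the frame of nozzle between -0.035 and 0.035 m and z of model_middle in the frame of nozzle between -0.035 and 0.035 m)).
It fails at once if the model is pushed more than 10 mm or tipped (distance of model from where it was at the start of the episode above 0.01 m or angle between model's own z axis and vertical above 0.3 rad).
It fails at once if a bystander (bur stand, bottle, bowl, handpiece block) is pushed more than 25 mm or tipped ((distance of bur_stand from where it was at the start of the episode above 0.025 m or angle between bur_stand's own z axis and vertical above 0.3 rad) or (distance of bottle from where it was at the start of the episode above 0.025 m or angle between bottle's own z axis and vertical above 0.3 rad) or (distance of bowl from where it was at the start of the episode above 0.025 m or angle between bowl's own z axis and vertical above 0.3 rad) or (distance of handpiece from where it was at the start of the episode above 0.025 m or angle between handpiece's own z axis and vertical above 0.3 rad)).
It fails at once if the duster is dropped or thrown (faster than 0.5 m/s with no finger on it) (linear speed of duster above 0.5 m/s and contact force between the fingers and duster below 0.1 N).
It also fails if it takes over 66 s, if anything falls off the work surface, if the arm or the gripper's body presses on something with over 40 N, if the wrist force passes 120 N, or if a joint passes its speed limit or range.

## Robot

A 6-joint arm with a two-finger parallel gripper is mounted at the origin on the work surface. World frame = base frame: x ahead of the robot, y to its left, z up, the work surface at z = 0. Lengths are in m, angles in rad, forces in N, time in s.
With the tool pointing down it reaches from about 0.375 to 0.825 m from the base axis. Payload 5.5 kg.
Tool frame: the origin (TCP) lies on the mounting face of the last link; the fingertips stand 173 mm ahead of it and the grasp point (between the pads) lies 155 mm ahead of it; y points along the fingers, z is the direction in which the jaws open and shut, and the axes are right-handed (so a half turn about y gives the same grasp; the last joint's range is limited). The gripper opens to 85 mm and grips with 20 to 120 N. Pads are 22 mm wide; open, the fingers measure 114 mm over their backs; the gripper's body (76 mm by 85 mm) begins 54 mm behind the grasp point. The pads swing forward as they close: fully open they stand 13 mm farther back than shut.
Start: joints at [0, 0.314, -0.047, 1.21, 0, 1.571], TCP at [0.6, 0, 0.405] pointing down, gripper open.
Joint ranges: [-2.67, 2.67], [-0.69, 1.73], [-1.03, 1.25], [-2.08, 2.16], [-1.42, 1.45], [-3.14, 3.14]. Speed limits (rad/s): [2.39, 2.39, 3.01, 3.14, 3.14, 3.14].

## Interface

Orientations are given as a unit quaternion [x, y, z, w].
In Python, from rig import bot, fingers, telemetry, viewer, sign_off gives the robot as it stands. The module is installed in compiled form; this text tells all that it offers. Calls block until the motion is done:
- bot.movep(position, orientation): joint-space move of the TCP to a pose.
- bot.move_straight(position, ori=None, feed=0.15): straight line of the TCP; ori=None keeps the orientation; feed is the mean speed in m/s.
- bot.set_joints(angles): joint-space move.
- fingers.move_gripper(opening, force=None): finger opening in m; force is the grip in N (None keeps the last); returns when the fingers have stopped.
- bot.wait(seconds).
- bot.ik(position, orientation): joint angles nearest the present ones, or None.
- telemetry.state(): the state.
- viewer.snapshot(name): name is "scene" or "side" or "wrist"; returns the picture (400x640x3 uint8, red, green, blue); there is no depth.
- viewer.get_calibration(name): a dict with "camera_matrix" (3x3 intrinsics, pixels), "distortion" ([k1, k2, p1, p2, k3] as OpenCV has them; the pictures are not rectified), "origin" and "attitude" of the camera in the world; the wrist camera has in their place "mount" (4x4, takes a point from camera to tool coordinates, whose origin is the TCP and whose axes are the tool frame's). Camera axes: x right, y up, looking along -z (the intrinsics and any distortion apply to the point x, -y, -z); pixel columns grow to the right and rows downward; lengths in m; the calibration is good to about 2 mm. A picture is of the moment at which its call begins: read the wrist's pose just before it. get_calibration takes no time and is no camera call.
A pose or a line that the arm cannot do raises bot.MotionError and nothing moves.
- sign_off(): hands the job in, once; it reports no verdict.
The state is a dict: "t": time; "q": joint angles; "dq": joint speeds; "joint_torque": joint torques, N m; "eef_pos": TCP position; "tcp_rot": TCP orientation; "wrist_force": force on the tool from outside, world axes, zero at the start; "torque": the same for the moment, N m; "width": finger opening in m.
Only numpy, scipy, OpenCV 4.12 (cv2) and the standard library are available. Lean on these libraries where they do the work, as an engineer would, in place of code of your own. Each camera call takes 0.05 s, during which the arm holds its last target.

## Working session

There is one attempt and no reset: what is moved stays moved. The work goes in short steps, each a Python script; the robot and the scene stay as the last script left them, time stands still between calls to the robot, and variables do not carry over. Pictures are saved under pics/ and viewed, and the job is handed in when it is done.

```bash
mkdir -p pics; ls
python3 - <<'E'
from rig import bot, fingers, telemetry, viewer
import cv2, numpy as np
s=telemetry.state(); print({k:np.round(v,3).tolist() for k,v in s.items()})
for n in ["scene","side","wrist"]:
    im=viewer.snapshot(n); cv2.imwrite(f"pics/{n}0.png",im[:,:,::-1])
    c=viewer.get_calibration(n); print(n,{k:np.round(v,4).tolist() for k,v in c.items()})
E
```

```text
pics
{'t': 0.0, 'q': [0.0, 0.314, -0.048, 1.21, 0.0, 1.571], 'dq': [0.0, -0.001, 0.001, -0.001, 0.002, 0.0], 'joint_torque': [0.002, -53.959, 33.975, 0.019, 0.0, 0.0], 'eef_pos': [0.6, 0.0, 0.404], 'tcp_rot': [-0.5, 0.5, -0.5, 0.5], 'wrist_force': [-0.383, -0.456, -1.348], 'torque': [-0.004, 0.026, -0.005], 'width': 0.085}
scene {'camera_matrix': [[402.75, 0.0, 317.446], [0.0, 402.75, 197.6869], [0.0, 0.0, 1.0]], 'distortion': [-0.082, 0.0, 0.0, 0.0, 0.0], 'origin': [1.2952, -0.2377, 0.6617], 'attitude': [0.3951, 0.2825, 0.5237, 0.6998]}
side {'camera_matrix': [[519.7757, 0.0, 318.6307], [0.0, 519.7757, 203.0772], [0.0, 0.0, 1.0]], 'distortion': [-0.0032, 0.0, 0.0, 0.0, 0.0], 'origin': [0.1664, 0.9889, 0.774], 'attitude': [-0.0929, 0.4849, 0.8586, -0.1384]}
wrist {'camera_matrix': [[300.4323, 0.0, 318.188], [0.0, 300.4323, 199.6071], [0.0, 0.0, 1.0]], 'distortion': [-0.0431, 0.0, 0.0, 0.0, 0.0], 'mount': [[-0.0007, -0.9566, -0.2913, -0.0735], [0.001, 0.2913, -0.9566, 0.0307], [1.0, -0.0009, 0.0007, -0.0004], [0.0, 0.0, 0.0, 1.0]]}
```

View pics/scene0.png

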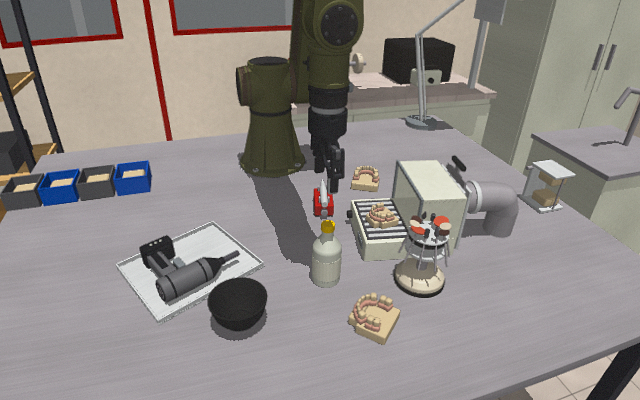

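View pics/side0.png

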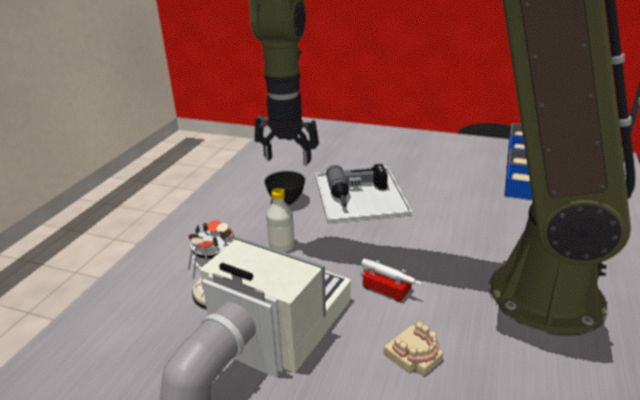

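View pics/wrist0.png

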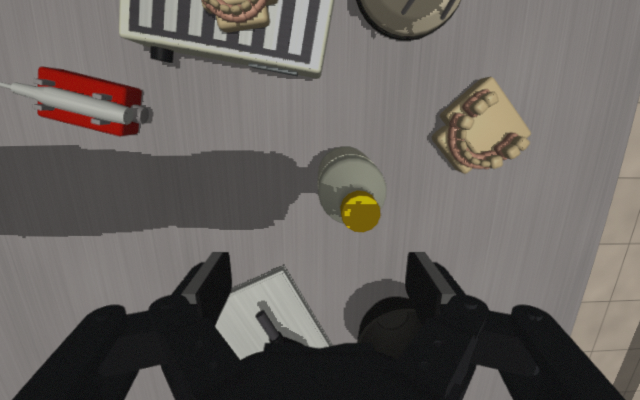

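```bash
cat > h.py <<'E'
import numpy as np, cv2
from scipy.spatial.transform import Rotation as R
def cam(name, cal, tcp=None):
    K=np.array(cal["camera_matrix"]);D=np.array(cal["distortion"])
    if name=="wrist":
        M=np.array(cal["mount"]);Rt=R.from_quat(tcp[1]).as_matrix()
        return K,D,Rt@M[:3,:3],Rt@M[:3,3]+np.array(tcp[0])
    return K,D,R.from_quat(cal["attitude"]).as_matrix(),np.array(cal["origin"])
def ray(c,uv):
    K,D,Rm,o=c
    p=cv2.undistortPoints(np.array(uv,float).reshape(-1,1,2),K,D).reshape(-1,2)
    d=np.c_[p[:,0],-p[:,1],-np.ones(len(p))]@Rm.T
    return o,d/np.linalg.norm(d,axis=1)[:,None]
def onplane(c,uv,z):
    o,d=ray(c,uv); return o+d*((z-o[2])/d[:,2])[:,None]
def proj(c,P):
    K,D,Rm,o=c
    q=(np.atleast_2d(P)-o)@Rm; q=q*[1,-1,-1]
    return cv2.projectPoints(q,np.zeros(3),np.zeros(3),K,D)[0].reshape(-1,2)
def tri(obs):
    A=np.zeros((3,3));b=np.zeros(3)
    for c,uv in obs:
        o,d=ray(c,[uv]);M=np.eye(3)-np.outer(d[0],d[0]);A+=M;b+=M@o
    x=np.linalg.solve(A,b)
    return x,[np.round(proj(c,x)[0]-uv,1) for c,uv in obs]
E
python3 - <<'E'
from rig import viewer,telemetry
import cv2,numpy as np
from h import *
import pickle
s=telemetry.state();tcp=(s["eef_pos"],s["tcp_rot"])
C={n:cam(n,viewer.get_calibration(n),tcp) for n in ["scene","side","wrist"]}
pickle.dump(C,open("C0.pkl","wb"))
for n,crop in [("scene",(100,130,180,200)),("scene",(330,140,190,160)),("side",(300,140,120,90)),("side",(180,180,240,200))]:
    im=cv2.imread(f"pics/{n}0.png");x,y,w,h=crop
    k=min(800//w,600//h);cv2.imwrite(f"pics/c_{n}_{x}.png",cv2.resize(im[y:y+h,x:x+w],None,fx=k,fy=k,interpolation=cv2.INTER_CUBIC));print(n,crop,k)
E
```

```text
scene (100, 130, 180, 200) 3
scene (330, 140, 190, 160) 3
side (300, 140, 120, 90) 6
side (180, 180, 240, 200) 3
```

```bash
sleep 0
```

```text
(no output)
```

View pics/c_scene_100.png

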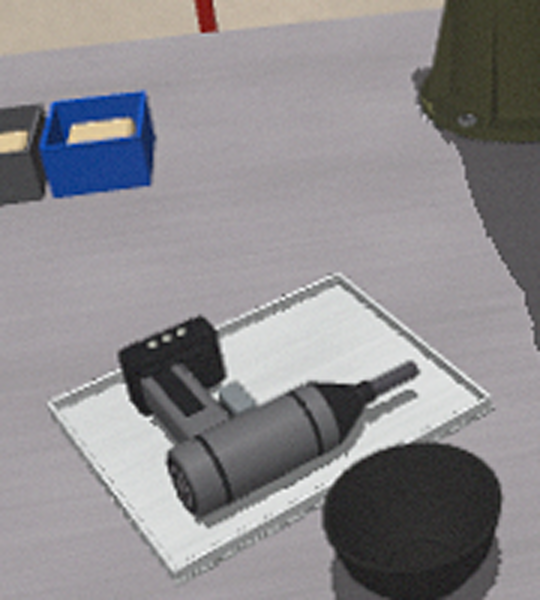

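View pics/c_scene_330.png

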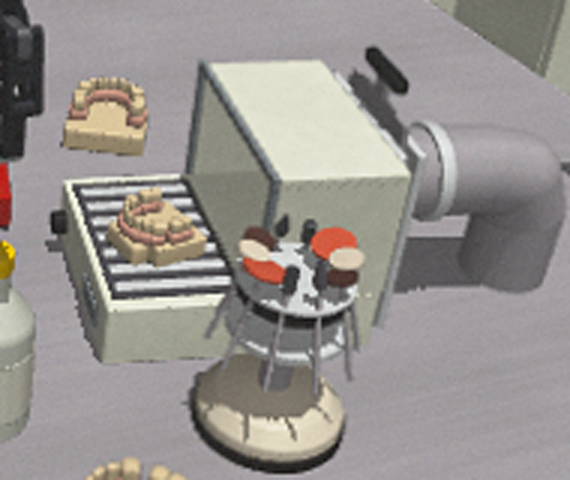

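View pics/c_side_300.png

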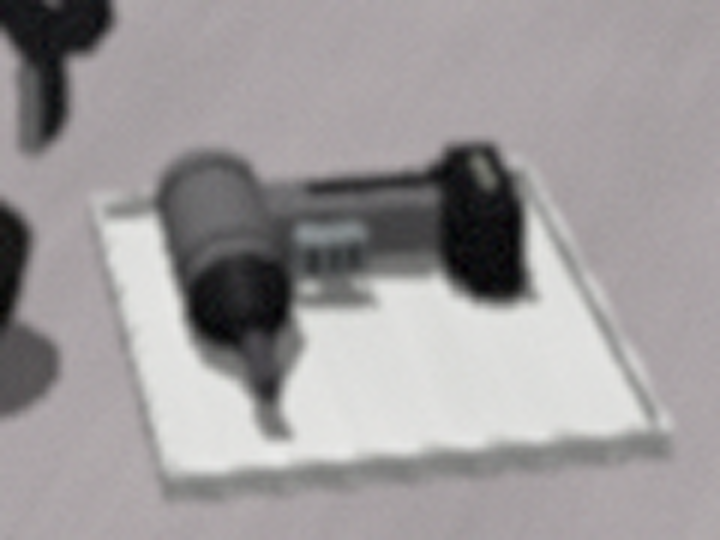

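View pics/c_side_180.png

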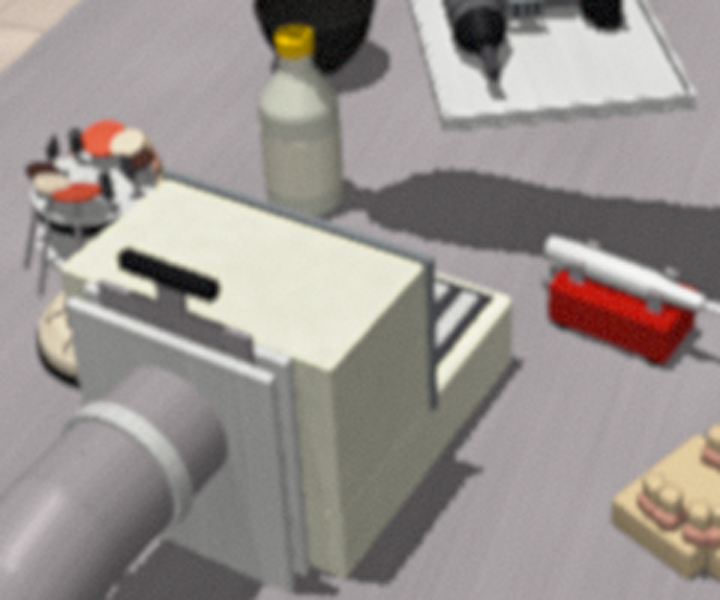

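Run:
```python
import pickle;from h import *
np.set_printoptions(precision=4,suppress=True)
C=pickle.load(open("C0.pkl","rb"))
for n,a,b in [("mouth-rob",(398.3,160.7),(324,267.3)),("back-rob",(437.7,160),(291.7,303.3)),("mouth-far",(421.7,200.7),(235,240)),("back-far",(467.3,198.3),(201.7,268.3)),("h-rob",(452.7,157.3),(250.7,276.7)),("h-far",(464.7,168.7),(221.7,266)),("bottlecap",(327.5,224),(278,193)),("nozzle",(237.7,252.7),(344.2,205.8))]:
    print(n,*tri([(C["scene"],a),(C["side"],b)]))
print("roof scene",onplane(C["scene"],[(398.3,160.7),(437.7,160),(421.7,200.7),(467.3,198.3)],.175))
t=onplane(C["scene"],[(116.7,265),(212.7,221.7),(264,264),(160,321.7)],.016);print("tray",t,np.linalg.norm(t-np.roll(t,-1,0),axis=1),t.mean(0))
print("duster",onplane(C["scene"],[(237.7,252.7),(161,293.3),(205,275)],.032))
print("bottle,bowl,bur,handpiece", onplane(C["scene"],[(326,281),(238,330),(420,285),(324,214)],[.0,.0,0,0]))
```

```text
mouth-rob [0.424  0.2662 0.1757] [array([-0.4, -0.4]), array([-0.6,  0.5])]
back-rob [0.4457 0.3759 0.1749] [array([-0.7, -0.4]), array([-1.1,  0.7])]
mouth-far [0.6246 0.2285 0.1734] [array([0.7, 0.4]), array([ 0.8, -0.5])]
back-far [0.6427 0.3361 0.175 ] [array([-0.7, -0.3]), array([-0.9,  0.4])]
h-rob [0.5166 0.3727 0.2154] [array([0.5, 0.3]), array([ 0.7, -0.4])]
h-far [0.5787 0.364  0.2164] [array([-0.2, -0.1]), array([-0.3,  0.1])]
bottlecap [ 0.6297 -0.0016  0.156 ] [array([0.3, 0.3]), array([ 0.3, -0.2])]
nozzle [ 0.5199 -0.1906  0.0301] [array([0.4, 0.4]), array([ 0.3, -0.3])]
roof scene [[0.4251 0.2671 0.175 ]
 [0.4486 0.3762 0.175 ]
 [0.6248 0.2263 0.175 ]
 [0.6443 0.3369 0.175 ]]
tray [[ 0.4715 -0.4789  0.016 ]
 [ 0.3495 -0.2393  0.016 ]
 [ 0.5599 -0.135   0.016 ]
 [ 0.6793 -0.3734  0.016 ]] [0.2688 0.2348 0.2666 0.233 ] [ 0.515  -0.3067  0.016 ]
duster [[ 0.5206 -0.1914  0.032 ]
 [ 0.6136 -0.3692  0.032 ]
 [ 0.5798 -0.2733  0.032 ]]
bottle,bowl,bur,handpiece [[ 0.6397 -0.0041  0.    ]
 [ 0.7279 -0.2216  0.    ]
 [ 0.7141  0.2031  0.    ]
 [ 0.3725  0.0766  0.    ]]
```

```bash
cat >> h.py <<'E'
def down(yaw,tilt=None):
    """tool y down, tool z along yaw"""
    z=np.array([np.cos(yaw),np.sin(yaw),0]);y=np.array([0,0,-1.]);x=np.cross(y,z)
    return R.from_matrix(np.c_[x,y,z]).as_quat()
BY=np.radians(79.5); BO=np.array([.5335,.2965,0])
BX=np.array([np.cos(BY),np.sin(BY),0]);BYv=np.array([-np.sin(BY),np.cos(BY),0])
E
python3 - <<'E'
from rig import bot,fingers,telemetry
from h import *
np.set_printoptions(precision=3,suppress=True)
print(R.from_quat(telemetry.state()["tcp_rot"]).as_matrix())
H=BO+.0727*BX; print(H)
for s in (0,np.pi):
  for z in (.47,.371,.436,.50):
    print(s,z,bot.ik((H+[0,0,z]).tolist(),down(BY+s).tolist()))
DY=np.radians(62)
for s in (0,np.pi):
  for p in [(.50,-.30,.19),(.5,-.3,.3),(.48,0.0,.24),(.44,-.05,.24)]:
    print(s,p,bot.ik(list(p),down(DY+s+ (0.3 if p[2]==.24 else 0)).tolist()))
E
```

```text
[[-0.    -0.001  1.   ]
 [-1.    -0.    -0.   ]
 [ 0.    -1.    -0.001]]
[0.547 0.368 0.   ]
0 0.47 [0.592 0.418 0.249 1.401 0.    0.776]
0 0.371 [0.592 0.439 0.057 1.188 0.    0.776]
0 0.436 [0.592 0.421 0.176 1.326 0.    0.776]
0 0.5 [0.592 0.421 0.319 1.469 0.    0.776]
3.141592653589793 0.47 [ 0.592  0.418  0.249  1.401  0.    -2.366]
3.141592653589793 0.371 [ 0.592  0.439  0.057  1.188  0.    -2.366]
3.141592653589793 0.436 [ 0.592  0.421  0.176  1.326  0.    -2.366]
3.141592653589793 0.5 [ 0.592  0.421  0.319  1.469  0.    -2.366]
0 (0.5, -0.3, 0.19) [-0.54   0.453 -0.372  0.746  0.    -0.052]
0 (0.5, -0.3, 0.3) [-0.54   0.343 -0.252  0.976  0.    -0.052]
0 (0.48, 0.0, 0.24) [ 0.     0.226 -0.568  0.776  0.     0.189]
0 (0.44, -0.05, 0.24) [-0.113  0.163 -0.649  0.759  0.     0.076]
3.141592653589793 (0.5, -0.3, 0.19) [-0.54   0.453 -0.372  0.746  0.     3.09 ]
3.141592653589793 (0.5, -0.3, 0.3) [-0.54   0.343 -0.252  0.976  0.     3.09 ]
3.141592653589793 (0.48, 0.0, 0.24) [ 0.     0.226 -0.568  0.776  0.    -2.953]
3.141592653589793 (0.44, -0.05, 0.24) [-0.113  0.163 -0.649  0.759  0.    -3.066]
```

Run:
```python
from rig import bot,fingers,telemetry,viewer
from h import *
np.set_printoptions(precision=3,suppress=True)
H=BO+.0727*BX;q=down(BY).tolist()
bot.movep((H+[0,0,.45]).tolist(),q)
fingers.move_gripper(.045,30)
bot.move_straight((H+[0,0,.372]).tolist(),feed=.1)
s=telemetry.state();print(s["t"],s["eef_pos"],s["wrist_force"])
fingers.move_gripper(.0,40)
s=telemetry.state();print(s["t"],s["width"],s["wrist_force"])
cv2.imwrite("pics/side1.png",viewer.snapshot("side")[:,:,::-1])
```

```text
2.9583 [0.547 0.368 0.373] [-0.211  0.156  0.169]
3.35 0.01094207463776216 [0.508 2.299 2.783]
```

View pics/side1.png

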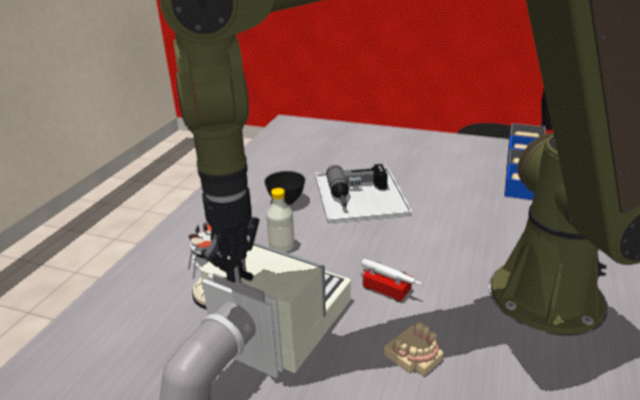

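Run:
```python
from rig import bot,fingers,telemetry,viewer
from h import *
np.set_printoptions(precision=3,suppress=True)
s=telemetry.state();p0=np.array(s["eef_pos"])
bot.move_straight((p0+[0,0,.056]).tolist(),feed=.1)
s=telemetry.state();print(s["t"],s["wrist_force"],s["width"])
for d in (.059,.061,.063,.065,.067):
    bot.move_straight((p0+[0,0,d]).tolist(),feed=.03)
    f=telemetry.state()["wrist_force"];print(d,f)
    if f[2]<-20: break
bot.wait(.1)
fingers.move_gripper(.05)
s=telemetry.state();print(s["t"],s["eef_pos"],s["wrist_force"])
p=np.array(s["eef_pos"]);p[2]+=.045
bot.move_straight(p.tolist(),feed=.2)
cv2.imwrite("pics/side2.png",viewer.snapshot("side")[160:400,160:360,::-1].repeat(2,0).repeat(2,1))
```

```text
4.1167 [0.244 2.78  4.586] 0.011254829201356814
0.059 [ 3.384  4.66  -1.09 ]
0.061 [ 2.395  5.491 -3.372]
0.063 [ 2.699  5.191 -3.66 ]
0.065 [ 2.93   6.218 -4.438]
0.067 [  5.848   5.989 -10.491]
5.925 [0.547 0.368 0.44 ] [0.582 1.117 0.205]
```

View pics/side2.png

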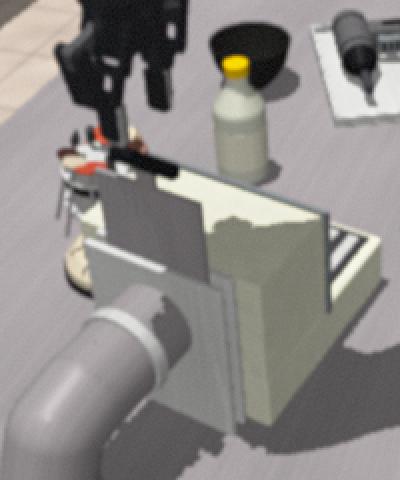

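Run:
```python
from rig import bot,fingers,telemetry,viewer
from h import *
import pickle
T=BO-.125*BX
X=np.array([np.sin(BY),-np.cos(BY),0])
bot.movep((T+.0*X+[0,0,.45]).tolist(),down(BY).tolist())
bot.wait(.2)
def shot(n):
    s=telemetry.state();im=viewer.snapshot("wrist");cv2.imwrite(f"pics/{n}.png",im[:,:,::-1])
    pickle.dump(cam("wrist",viewer.get_calibration("wrist"),(s["eef_pos"],s["tcp_rot"])),open(n+".pkl","wb"));print(s["t"],s["eef_pos"])
shot("wm")
fingers.move_gripper(.085)
Y=np.radians(63);X=np.array([np.sin(Y),-np.cos(Y),0])
bot.movep([.515-.02*X[0],-.30-.02*X[1],.42],down(Y).tolist())
bot.wait(.2)
shot("wd")
```

```text
7.3667 [0.51122566 0.17486873 0.44997565]
9.7583 [ 0.49763553 -0.29007177  0.42011938]
```

View pics/wm.png

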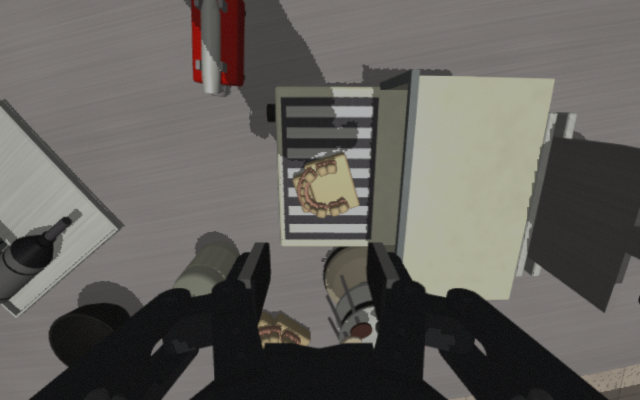

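View pics/wd.png

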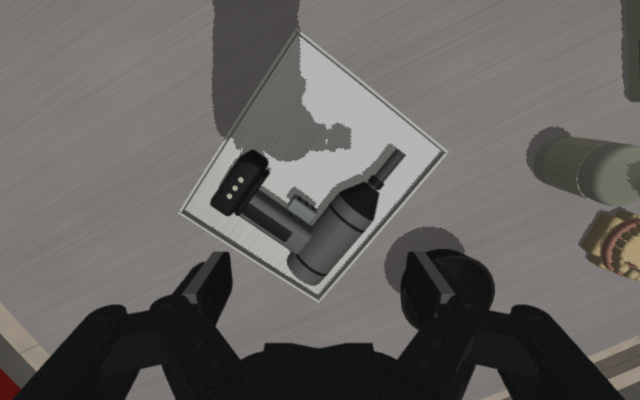

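Run:
```python
import cv2
im=cv2.imread("pics/wd.png")[135:310,170:460];cv2.imwrite("pics/wdc.png",cv2.resize(im,None,fx=2.75,fy=2.75,interpolation=cv2.INTER_CUBIC))
im=cv2.imread("pics/wm.png")[70:260,260:420];cv2.imwrite("pics/wmc.png",cv2.resize(im,None,fx=3,fy=3,interpolation=cv2.INTER_CUBIC))
```

```text
(no output)
```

View pics/wdc.png

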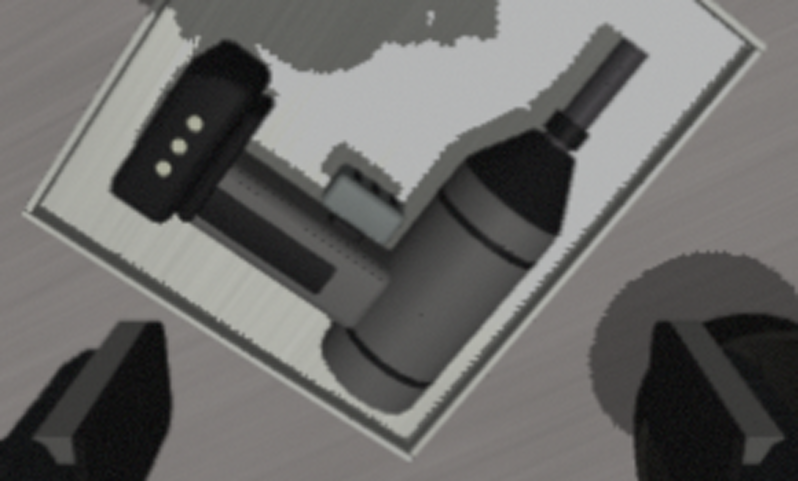

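View pics/wmc.png

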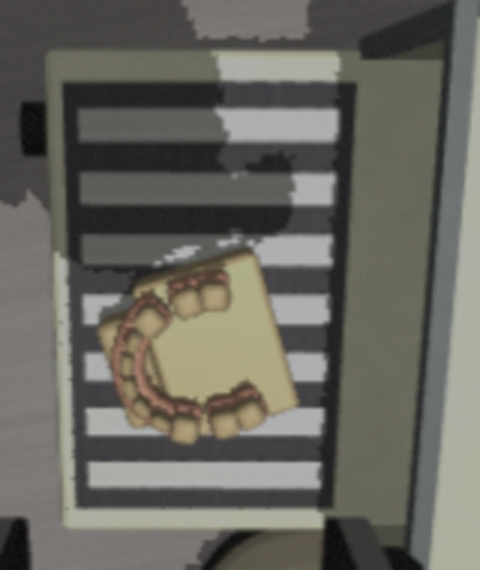

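Run:
```python
import pickle;from h import *
np.set_printoptions(precision=4,suppress=True)
C=pickle.load(open("C0.pkl","rb"));W=pickle.load(open("wd.pkl","rb"));M=pickle.load(open("wm.pkl","rb"))
f=lambda p:np.array([(x/2.75+170,y/2.75+135) for x,y in p])
a=onplane(W,f([(634,47),(567,130),(490,230),(390,357)]),.032);print("axis pts",a)
v=a[0]-a[3];yaw=np.arctan2(v[1],v[0]);print("yaw deg",np.degrees(yaw), [np.degrees(np.arctan2(*(a[0]-a[i])[1::-1])) for i in (1,2,3)])
dx=np.array([np.cos(yaw),np.sin(yaw),0]);dy=np.array([-dx[1],dx[0],0])
# axis lateral from all points
O=a[0]-.15*dx+.052*dy;O[2]=.004
print("origin",O,"axis local y",[(p-O)@dy for p in a],"x",[(p-O)@dx for p in a])
for n,p,z in [("trig",[(350,165),(405,208)],.043),("hback",[(200,215),(350,325)],.049),("hfront",[(245,155),(395,265)],.049),("foot",[(228,40),(113,190),(160,220),(270,80)],.06)]:
    P=onplane(W,f(p),z);print(n,[((q-O)@dx,(q-O)@dy) for q in P])
t=onplane(W,f([(763,46),(410,457),(27,211)]),.016);t2=onplane(W,[(298,32)],.016);t=np.r_[t,t2];print("tray",t,np.linalg.norm(t-np.roll(t,-1,0),axis=1),t.mean(0))
g=lambda p:np.array([(x/3+260,y/3+70) for x,y in p])
for z in (.075,.085):
  P=onplane(M,g([(250,250),(298,403),(200,349),(118,370)]),z);print("model z",z,P,np.linalg.norm(P[0]-P[1]),[((q-BO)@BX,(q-BO)@BYv) for q in P])
P=onplane(M,g([(47,52),(65,525)]),.06);print("plinth",P,[((q-BO)@BX,(q-BO)@BYv) for q in P])
```

```text
axis pts [[ 0.5194 -0.1921  0.032 ]
 [ 0.5401 -0.2331  0.032 ]
 [ 0.5675 -0.2839  0.032 ]
 [ 0.6051 -0.3551  0.032 ]]
yaw deg 117.74481301516084 [np.float64(116.8756664715636), np.float64(117.69097672718404), np.float64(117.74481301516084)]
origin [ 0.5432 -0.3491  0.004 ] axis local y [np.float64(-0.051999999999999894), np.float64(-0.0513042609643278), np.float64(-0.05190266930598345), np.float64(-0.051999999999999956)] x [np.float64(0.15000000000000002), np.float64(0.10413908853677016), np.float64(0.046414917286943254), np.float64(-0.034105132650155925)]
trig [(np.float64(0.03785159749384172), np.float64(0.01946339279186651)), (np.float64(0.03557451845350347), np.float64(-0.011566721640814548))]
hback [(np.float64(-0.017396740376990107), np.float64(0.06090587145909889)), (np.float64(-0.023286234897356012), np.float64(-0.022567458174305447))]
hfront [(np.float64(0.01715918772255831), np.float64(0.05926701246391921)), (np.float64(0.0128091209615358), np.float64(-0.022271751425206664))]
foot [(np.float64(0.057196476224264436), np.float64(0.0900328431846078)), (np.float64(-0.0243448435
[... 667 characters left out ...]
64(-0.01387560269681735)), (np.float64(-0.14675021020433512), np.float64(-0.022540993216151956))]
model z 0.085 [[0.4898 0.2065 0.085 ]
 [0.552  0.2156 0.085 ]
 [0.5237 0.1818 0.085 ]
 [0.5263 0.1492 0.085 ]] 0.06288850741499365 [(np.float64(-0.0964543561154667), np.float64(0.026600578406968164)), (np.float64(-0.0761664424760502), np.float64(-0.03292559167851011)), (np.float64(-0.11460565187021661), np.float64(-0.01131483026278573)), (np.float64(-0.14610777777652745), np.float64(-0.019728529357191417))]
plinth [[0.4061 0.1446 0.06  ]
 [0.5977 0.1096 0.06  ]] [(np.float64(-0.1726110681497272), np.float64(0.097572422076274)), (np.float64(-0.1720500923203823), np.float64(-0.09721028911561268))]
```

```bash
cat > ov.py <<'E'
import pickle,sys;from h import *
C=pickle.load(open("C0.pkl","rb"));W=pickle.load(open("wd.pkl","rb"))
def draw(O,yaw,out):
    dx=np.array([np.cos(yaw),np.sin(yaw),0]);dy=np.array([-dx[1],dx[0],0]);dz=np.array([0,0,1.])
    L=lambda x,y,z:O+x*dx+y*dy+(z)*dz
    segs=[]
    for x0,x1,y0,y1,z in [(-.03,.006,-.024,.066,.045),(-.034,.042,.066,.099,.056),(.006,.03,-.018,.018,.039)]:
        q=[(x0,y0),(x1,y0),(x1,y1),(x0,y1)]
        segs+=[(L(*q[i],z),L(*q[(i+1)%4],z)) for i in range(4)]
    segs+=[(L(-.05,-.052+s,.028),L(.065,-.052+s,.028)) for s in(-.028,.028)]
    segs+=[(L(x,-.08,.028),L(x,-.024,.028)) for x in (-.05,.065)]+[(L(.095,-.052+s,.028),L(.15,-.052+s,.028)) for s in(-.007,.007)]+[(L(.15,-.059,.028),L(.15,-.045,.028))]
    for n,c,f,(x,y,w,h),k in [("w",W,"wd",(170,135,290,175),2.75),("s",C["scene"],"scene0",(130,220,150,120),5)]:
        im=cv2.imread(f"pics/{f}.png")[y:y+h,x:x+w];im=cv2.resize(im,None,fx=k,fy=k,interpolation=cv2.INTER_CUBIC)
        for a,b in segs:
            p=(proj(c,np.array([a,b]))-[x,y]+.5)*k;cv2.line(im,*[tuple(int(v) for v in q) for q in p],(0,255,0),1)
        cv2.imwrite(f"pics/{out}{n}.png",im)
E
python3 -c "
from ov import *
draw(np.array([.5432,-.3491,.004]),np.radians(117.74),'ov1')"
```

```text
(no output)
```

View pics/ov1w.png

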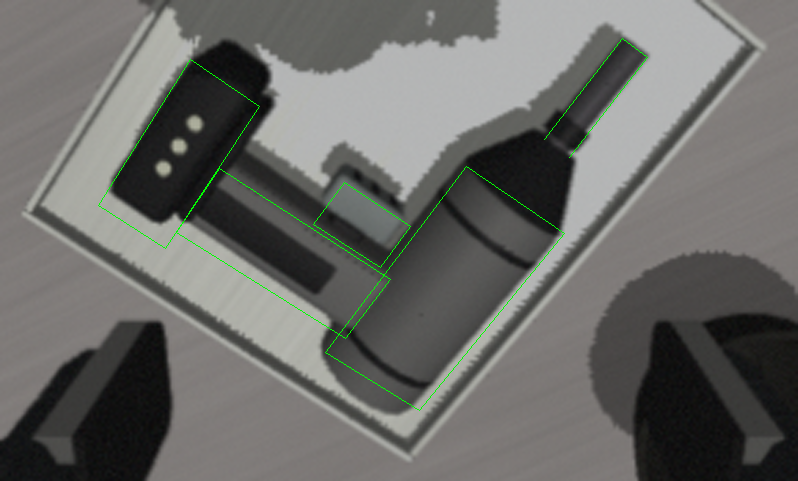

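View pics/ov1s.png

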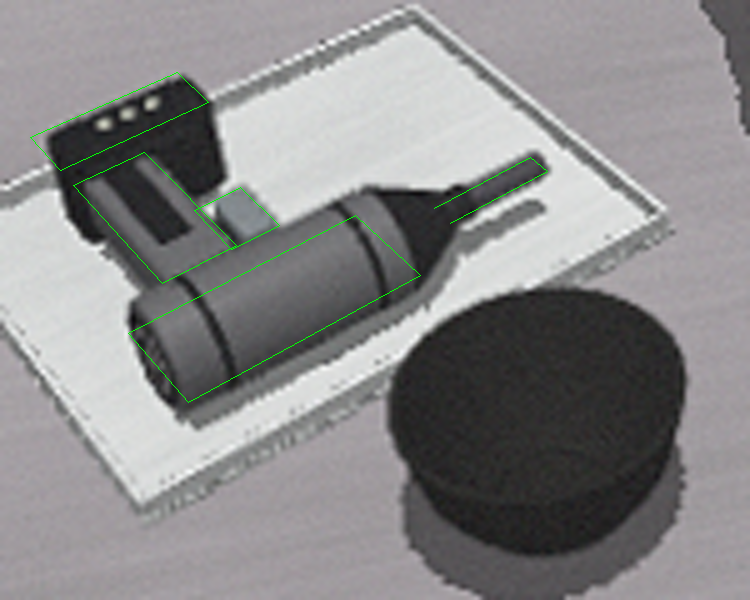

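Run:
```python
from rig import bot,fingers,telemetry,viewer
from h import *
import pickle
Y=np.radians(117.7);X=np.array([np.sin(Y),-np.cos(Y),0])
bot.movep([.543+.0735*X[0],-.345+.0735*X[1],.34],down(Y).tolist())
bot.wait(.2)
s=telemetry.state();im=viewer.snapshot("wrist");cv2.imwrite("pics/wd2.png",im[:,:,::-1])
W=cam("wrist",viewer.get_calibration("wrist"),(s["eef_pos"],s["tcp_rot"]));pickle.dump(W,open("wd2.pkl","wb"));print(s["t"],s["eef_pos"],s["q"])
x,y,w,h=160,0,400,290;k=2
O=np.array([.5432,-.3491,.004]);dx=np.array([np.cos(Y),np.sin(Y),0]);dy=np.array([-dx[1],dx[0],0])
im=cv2.resize(im[y:y+h,x:x+w,::-1],None,fx=k,fy=k,interpolation=cv2.INTER_CUBIC)
L=lambda a,b,z:O+a*dx+b*dy+[0,0,z]
for x0,x1,y0,y1,z in [(-.03,.006,-.024,.066,.045),(-.034,.042,.066,.099,.056),(.006,.03,-.018,.018,.039),(-.05,.065,-.08,-.024,.028),(.095,.15,-.059,-.045,.028)]:
    q=[L(x0,y0,z),L(x1,y0,z),L(x1,y1,z),L(x0,y1,z)]
    p=((proj(W,np.array(q))-[x,y]+.5)*k).astype(np.int32);cv2.polylines(im,[p],True,(0,255,0),1)
cv2.imwrite("pics/wd2c.png",im)
```

```text
10.875 [ 0.60775683 -0.31094449  0.3411544 ] [-4.72896452e-01  4.97455337e-01  7.78368659e-02  1.14981102e+00
 -3.90942801e-05 -9.55412575e-01]
```

View pics/wd2c.png

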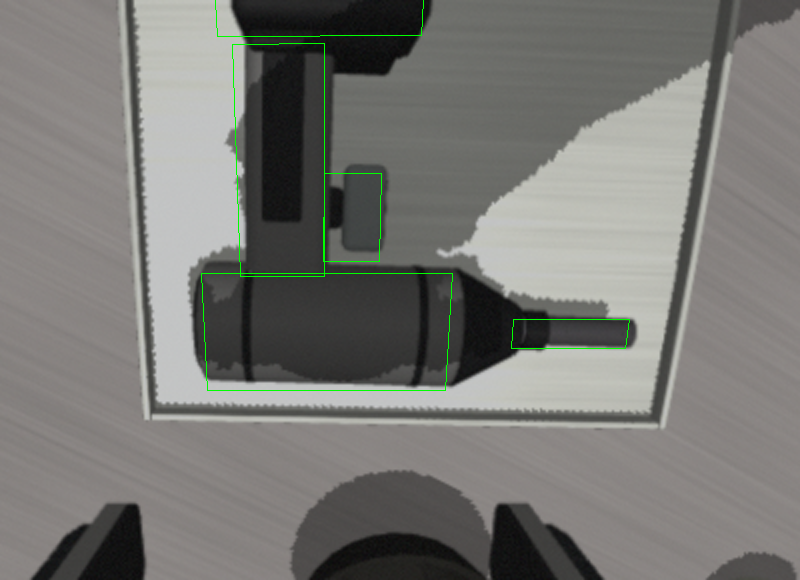

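Run:
```python
import pickle;from h import *
np.set_printoptions(precision=4,suppress=True)
C=pickle.load(open("C0.pkl","rb"));M=pickle.load(open("wm.pkl","rb"))
im=cv2.imread("pics/wrist0.png").astype(int);b,g,r=im[...,0],im[...,1],im[...,2]
m=((r>110)&(g<60)&(b<60)).astype(np.uint8);m[200:]=0
cs=max(cv2.findContours(m,0,2)[0],key=cv2.contourArea);bx=cv2.boxPoints(cv2.minAreaRect(cs));print(bx)
print("block",onplane(C["wrist"],bx,.03), "hp ends",onplane(C["wrist"],[(0,87),(150,116)],.05))
print("model scene",onplane(C["scene"],[(381.7,220)],.08),"wrist",onplane(M,[(326.7,186.3)],.08))
print(proj(C["scene"],[[.525,.181,.082]]),proj(C["side"],[[.525,.181,.082]]))
Mm=np.array([.525,.1815])
for d in (79.5,85,90,95):
    f=np.radians(d);dx=np.array([np.cos(f),np.sin(f)]);dy=np.array([-dx[1],dx[0]]);N=Mm-.085*dx;G=N-.15*dx+.052*dy
    print(d,"N",N,"G",G,"foot front corners",G+.042*dx+.066*dy,G+.042*dx+.099*dy,"finger",G+.06*dx,"barrel edge",N-.055*dx-.028*dy)
```

```text
[[ 34.9796  81.5485]
 [ 39.2692  65.1473]
 [127.3518  88.1843]
 [123.0622 104.5855]]
block [[0.2816 0.1066 0.03  ]
 [0.2909 0.1236 0.03  ]
 [0.3887 0.0967 0.03  ]
 [0.3809 0.0794 0.03  ]] hp ends [[0.2575 0.1007 0.05  ]
 [0.4211 0.067  0.05  ]]
model scene [[0.5487 0.1712 0.08  ]] wrist [[0.525  0.1817 0.08  ]]
[[381.3996 213.681 ]] [[292.3061 270.3326]]
79.5 N [0.5095 0.0979] G [ 0.431  -0.0401] foot front corners [0.3738 0.0132] [0.3414 0.0192] finger [0.442  0.0189] barrel edge [0.527  0.0387]
85 N [0.5176 0.0968] G [ 0.4527 -0.0481] foot front corners [ 0.3906 -0.0005] [0.3578 0.0024] finger [0.4579 0.0117] barrel edge [0.5407 0.0396]
90 N [0.525  0.0965] G [ 0.473  -0.0535] foot front corners [ 0.407  -0.0115] [ 0.374  -0.0115] finger [0.473  0.0065] barrel edge [0.553  0.0415]
95 N [0.5324 0.0968] G [ 0.4937 -0.0571] foot front corners [ 0.4243 -0.021 ] [ 0.3914 -0.0239] finger [0.4885 0.0026] barrel edge [0.5651 0.0445]
```

Run:
```python
from rig import bot,fingers,telemetry,viewer
from h import *
np.set_printoptions(precision=4,suppress=True)
Y=np.radians(117.7);G=np.array([.5396,-.3476])
q=down(Y).tolist()
bot.movep([*G,.26],q)
bot.move_straight([*G,.184],feed=.08)
s=telemetry.state();print(s["t"],s["eef_pos"],s["wrist_force"])
for w in (.062,.0595,.0575,.0560,.0550,.0543):
    fingers.move_gripper(w,20);s=telemetry.state();print(w,s["width"],s["t"],s["wrist_force"],s["torque"])
cv2.imwrite("pics/side3.png",viewer.snapshot("side")[100:250,240:440,::-1].repeat(4,0).repeat(4,1))
```

```text
12.55 [ 0.5399 -0.3478  0.1846] [-0.3688 -1.2617 -1.0434]
0.062 0.061986583597318595 12.9083 [0.6793 0.7808 0.3188] [ 0.0084 -0.0562  0.0052]
0.0595 0.05981338185992601 13.125 [ 0.0586 -1.2532  2.6218] [-0.2819  0.0861 -0.0134]
0.0575 0.05769356675186673 13.3417 [ 0.732  -3.448   5.9024] [-0.7903 -0.0679 -0.0328]
0.056 0.05605794879266905 13.5583 [ 0.3041 -5.9891  5.6491] [-0.9727  0.0011 -0.0026]
0.055 0.05503708394876268 13.775 [ 0.9239 -5.9788  6.1557] [-1.0811 -0.1257 -0.0331]
0.0543 0.05481960690948742 13.9917 [ 1.124  -5.5945  6.1464] [-1.1882 -0.1209  0.0035]
```

View pics/side3.png

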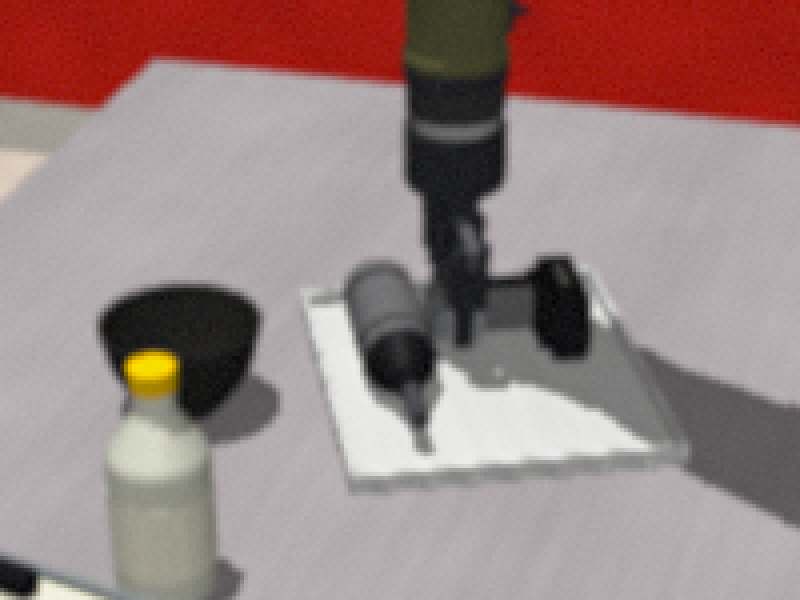

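Run:
```python
from rig import bot,fingers,telemetry,viewer
from h import *
np.set_printoptions(precision=4,suppress=True)
fingers.move_gripper(.0539,20);s=telemetry.state();print(s["width"])
p=np.array(s["eef_pos"])
for d in (.01,.04,.14):
    bot.move_straight((p+[0,0,d]).tolist(),feed=.06 if d<.1 else .1)
    s=telemetry.state();print(s["t"],s["eef_pos"],s["width"],s["wrist_force"],s["torque"])
cv2.imwrite("pics/side4.png",viewer.snapshot("side")[80:230,240:440,::-1].repeat(4,0).repeat(4,1))
im=viewer.snapshot("wrist");cv2.imwrite("pics/w4.png",im[:,:,::-1])
```

```text
0.05460093978447989
14.6 [ 0.5403 -0.3486  0.1951] 0.05430205731227182 [ 0.7339  0.273  -3.7078] [-0.0653 -0.0207  0.0424]
15.25 [ 0.5406 -0.3491  0.2258] 0.05400166921023973 [ 0.1376 -0.9669 -4.418 ] [-0.0248  0.0325  0.02  ]
16.4 [ 0.5403 -0.3489  0.3246] 0.05428746642078813 [-0.3544 -0.0674 -3.8492] [-0.0605  0.0006 -0.0122]
```

View pics/side4.png

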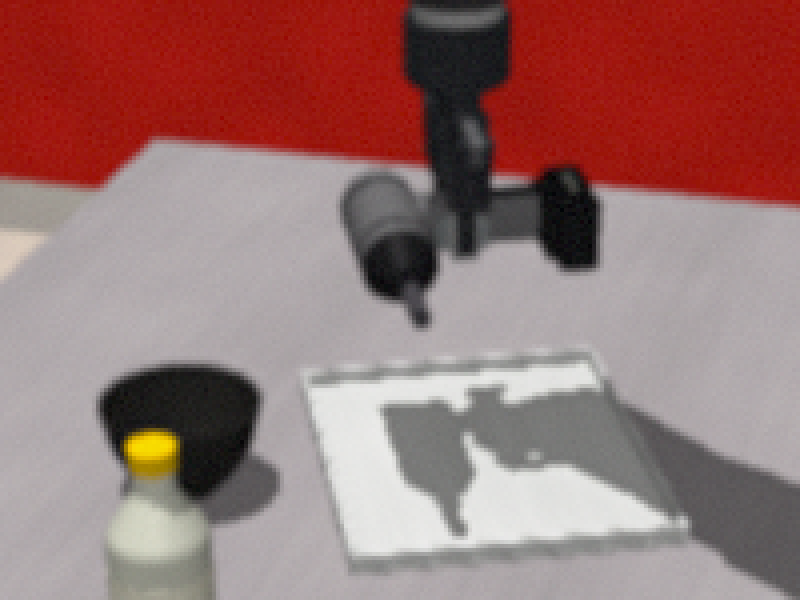

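View pics/w4.png

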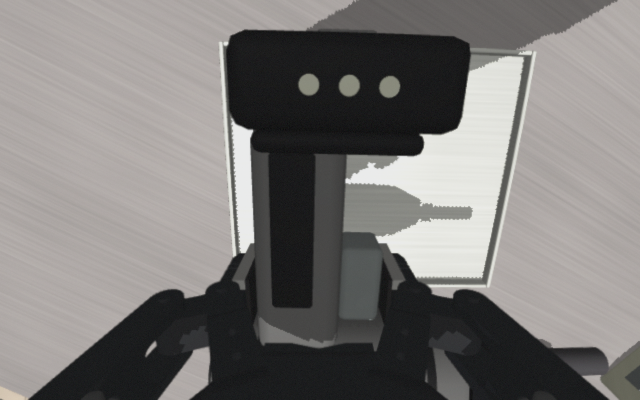

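Run:
```python
from rig import bot,fingers,telemetry,viewer
from h import *
import pickle
np.set_printoptions(precision=4,suppress=True)
f=np.radians(88);dx=np.array([np.cos(f),np.sin(f),0]);dy=np.array([-dx[1],dx[0],0])
Mm=np.array([.525,.1815,.084]);N=Mm-.085*dx;T=N-.153*dx+.052*dy+[0,0,.1526]
print(N,T)
bot.move_straight([T[0],T[1],.335],down(f).tolist(),feed=.15)
s=telemetry.state();print(s["t"],s["width"],s["wrist_force"])
bot.move_straight(T.tolist(),feed=.08)
s=telemetry.state();print(s["t"],s["eef_pos"],s["width"],s["wrist_force"])
for n in ("scene","side"):
    im=viewer.snapshot(n)[...,::-1].copy();c=cam(n,viewer.get_calibration(n))
    x,y,w,h=(250,130,200,150) if n=="scene" else (220,160,200,150)
    im=cv2.resize(im[y:y+h,x:x+w],None,fx=4,fy=4,interpolation=cv2.INTER_CUBIC)
    for P in (N,Mm,N-.055*dx): cv2.circle(im,tuple(int(v) for v in (proj(c,P)[0]-[x,y]+.5)*4),3,(0,255,0),-1)
    cv2.imwrite(f"pics/aim_{n}.png",im)
```

```text
[0.522  0.0966 0.084 ] [ 0.4647 -0.0545  0.2366]
18.675 0.05415781153837246 [-0.0549 -1.0037 -4.2154]
20.0583 [ 0.4651 -0.0546  0.2371] 0.05412359976927116 [-0.18    0.3437 -3.8221]
```

View pics/aim_scene.png

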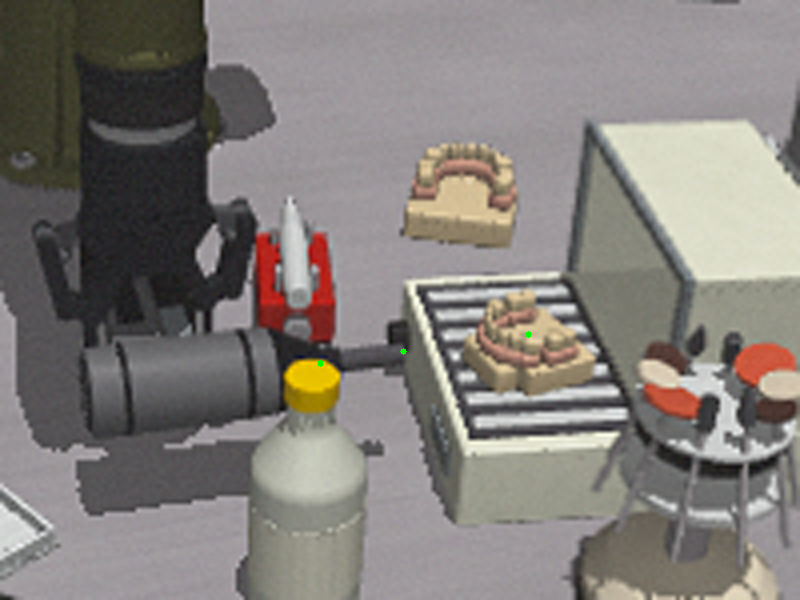

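View pics/aim_side.png

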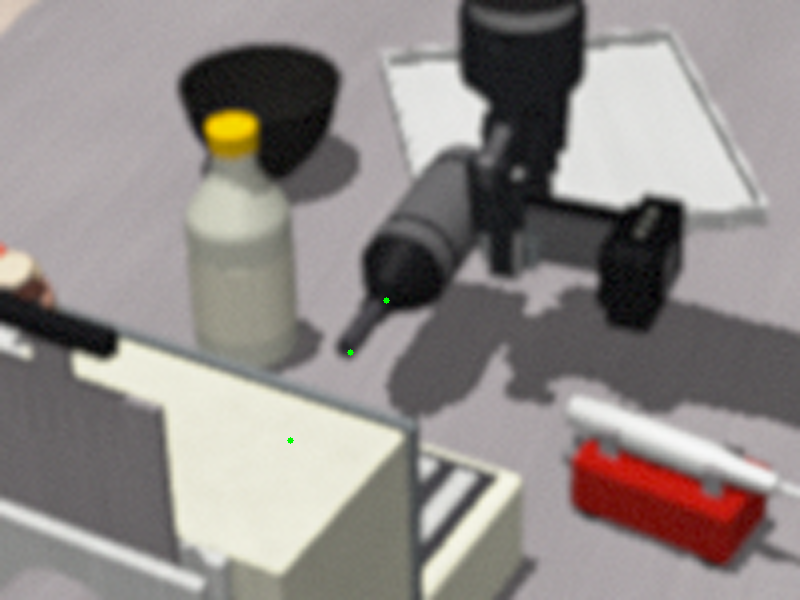

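Run:
```python
import cv2
a=cv2.imread("pics/aim_scene.png")[310:400,270:440];b=cv2.imread("pics/aim_side.png")[230:370,310:460]
a=cv2.resize(a,None,fx=4,fy=4,interpolation=cv2.INTER_CUBIC);b=cv2.resize(b,None,fx=4,fy=4,interpolation=cv2.INTER_CUBIC)
cv2.imwrite("pics/za.png",a);cv2.imwrite("pics/zb.png",b)
```

```text
(no output)
```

View pics/za.png

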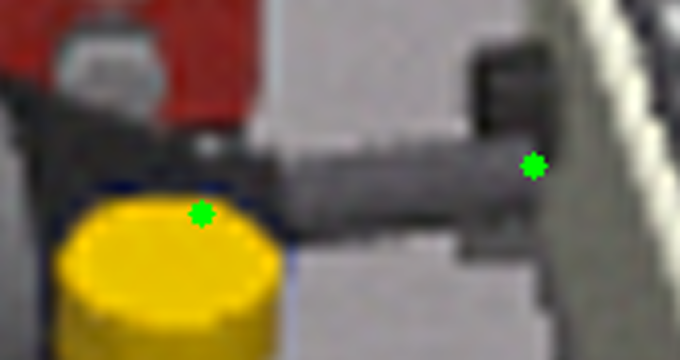

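View pics/zb.png

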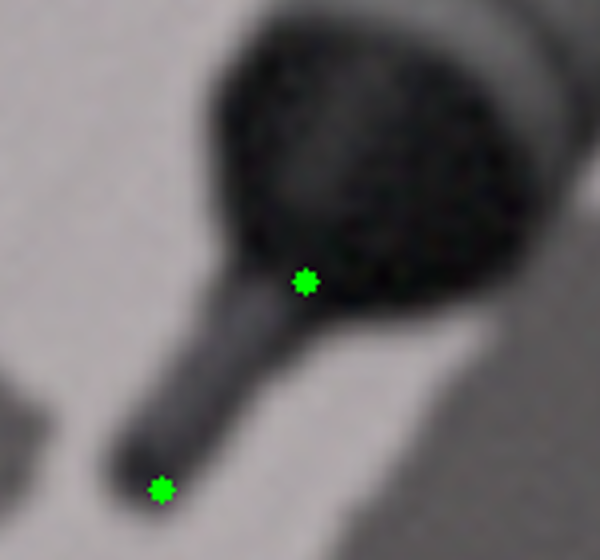

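Run:
```python
from rig import bot,fingers,telemetry,viewer
from h import *
np.set_printoptions(precision=4,suppress=True)
bot.wait(1.3)
s=telemetry.state();print(s["t"],s["width"],s["eef_pos"])
fingers.move_gripper(.044,30)
s=telemetry.state();print(s["t"],s["width"],s["wrist_force"])
bot.wait(1.2)
s=telemetry.state();print(s["t"],s["width"],s["wrist_force"])
cv2.imwrite("pics/blast.png",viewer.snapshot("scene")[130:280,250:450,::-1].repeat(4,0).repeat(4,1))
fingers.move_gripper(.0541,20)
s=telemetry.state();print(s["t"],s["width"],s["wrist_force"])
cv2.imwrite("pics/after.png",viewer.snapshot("scene")[130:280,250:450,::-1].repeat(4,0).repeat(4,1))
```

```text
21.4583 0.053960630950565934 [ 0.4647 -0.0545  0.2366]
21.675 0.04666508570793057 [ 0.197  -0.2094 -3.4527]
22.875 0.046134301940816136 [-0.6386 -0.5222 -4.123 ]
23.175 0.054510893260023834 [ 0.3656 -0.1639 -3.1217]
```

View pics/blast.png

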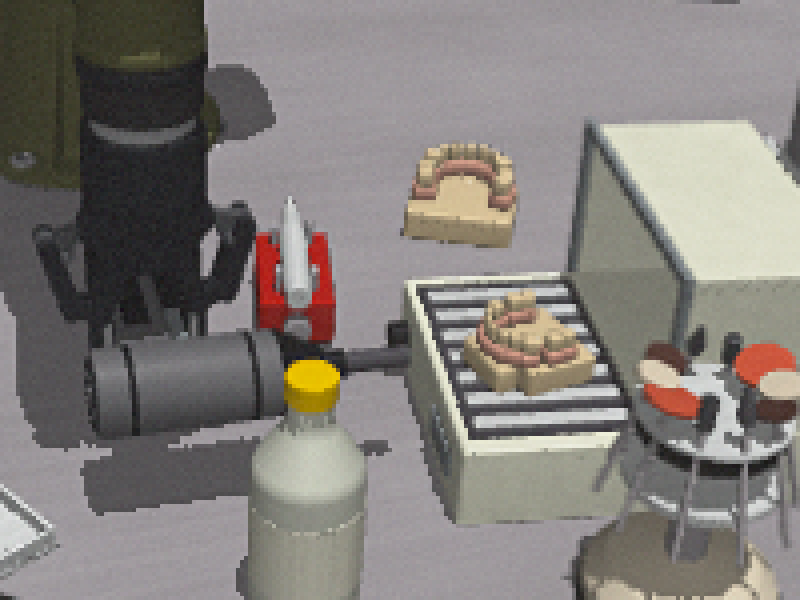

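View pics/after.png

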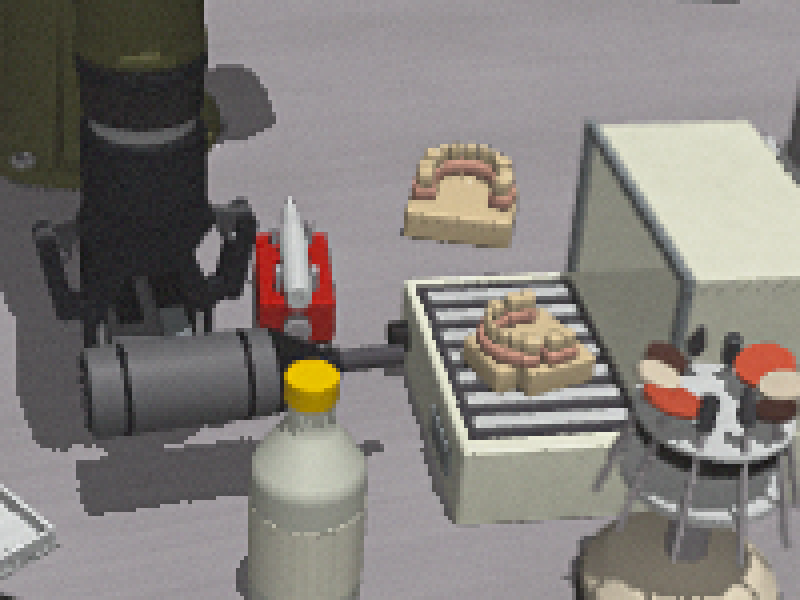

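Run:
```python
from rig import bot,fingers,telemetry,viewer
from h import *
np.set_printoptions(precision=4,suppress=True)
fingers.move_gripper(.0535,20)
s=telemetry.state();p=np.array(s["eef_pos"]);print(s["t"],s["width"])
bot.move_straight([p[0],p[1],.335],feed=.1)
Y=np.radians(117.7);dy=np.array([-np.sin(Y),np.cos(Y)])
P=np.array([.5399,-.3478])+.003*dy
bot.move_straight([*P,.335],down(Y).tolist(),feed=.15)
s=telemetry.state();print(s["t"],s["width"],s["wrist_force"])
bot.move_straight([*P,.205],feed=.1)
s=telemetry.state();print(s["t"],s["eef_pos"],s["width"],s["wrist_force"])
cv2.imwrite("pics/pl_side.png",viewer.snapshot("side")[100:250,260:460,::-1].repeat(4,0).repeat(4,1))
cv2.imwrite("pics/pl_scene.png",viewer.snapshot("scene")[200:350,100:300,::-1].repeat(4,0).repeat(4,1))
```

```text
23.4417 0.0533658950421383
26.75 0.05354712798180111 [ 0.1608 -0.5915 -4.0656]
28.2 [ 0.5376 -0.3494  0.2058] 0.05386618030313744 [-0.1055 -0.2452 -3.3675]
```

View pics/pl_side.png

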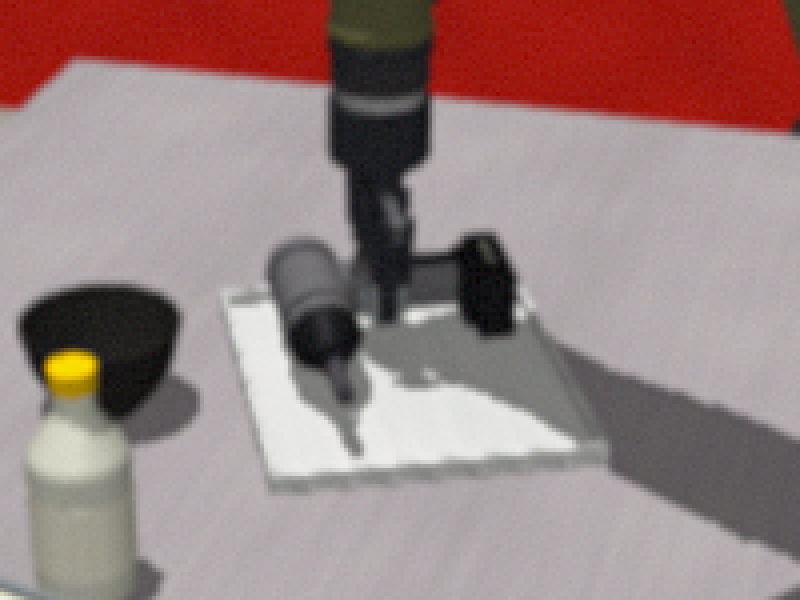

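View pics/pl_scene.png

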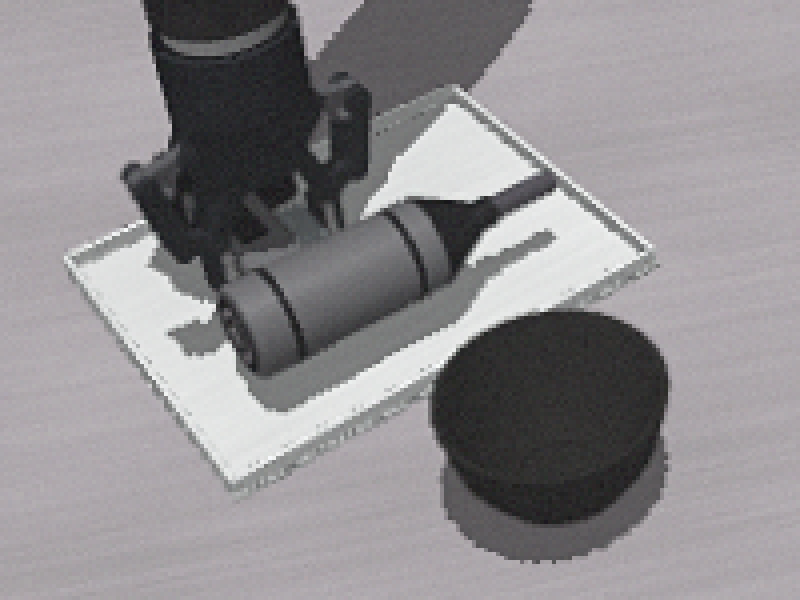

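Run:
```python
from rig import bot,fingers,telemetry,viewer
from h import *
np.set_printoptions(precision=4,suppress=True)
s=telemetry.state();p=np.array(s["eef_pos"]);q=s["tcp_rot"]
P=np.array([.5399,-.3478])+.003*np.array([-np.sin(np.radians(117.7)),np.cos(np.radians(117.7))])
for z in (.192,.189,.187,.1855,.1845,.1835,.1825,.1815):
    bot.move_straight([*P,z],feed=.02)
    s=telemetry.state();print(z,s["eef_pos"][2],s["wrist_force"],s["torque"],s["width"])
    if s["wrist_force"][2]>1.0: break
for w in (.057,.060,.064,.085):
    fingers.move_gripper(w,20);s=telemetry.state();print(s["t"],w,s["width"],s["wrist_force"])
bot.move_straight([*P,.30],feed=.1)
s=telemetry.state();print(s["t"])
X=np.array([np.sin(np.radians(117.7)),-np.cos(np.radians(117.7))])
for n in ("side","scene"): cv2.imwrite(f"pics/end_{n}.png",viewer.snapshot(n)[...,::-1])
bot.movep([*(P+.0735*X),.36],down(np.radians(117.7)).tolist());bot.wait(.2)
s=telemetry.state();cv2.imwrite("pics/end_w.png",viewer.snapshot("wrist")[...,::-1]);print(s["t"])
```

```text
0.192 0.19200772812421588 [-0.0533  0.2296 -3.3979] [-0.0588  0.0658 -0.0222] 0.0532158582329715
0.189 0.18882171933505607 [-0.1     0.315  -3.2935] [-0.0644 -0.0422  0.0391] 0.0537681664845918
0.187 0.18682558441381042 [ 0.389  -1.3905 -3.9502] [-0.0815 -0.0475  0.0344] 0.05333160737072179
0.1855 0.1856605307196765 [ 0.3033  0.4001 -2.1752] [-0.0017 -0.0533 -0.021 ] 0.05372932822558054
0.1845 0.18519664153426812 [-2.417   1.4987  4.4836] [ 0.3013  0.4221 -0.17  ] 0.05354643544127498
30.3667 0.057 0.05735659035466282 [0.5389 0.4619 2.0486]
30.5833 0.06 0.06019379182319211 [ 0.4938 -0.461  -2.456 ]
30.8 0.064 0.06405797769082729 [-0.074   0.6404  0.3953]
31.15 0.085 0.08511169563168075 [0.4868 0.0733 0.0252]
32.4583
33.225
```

View pics/end_w.png

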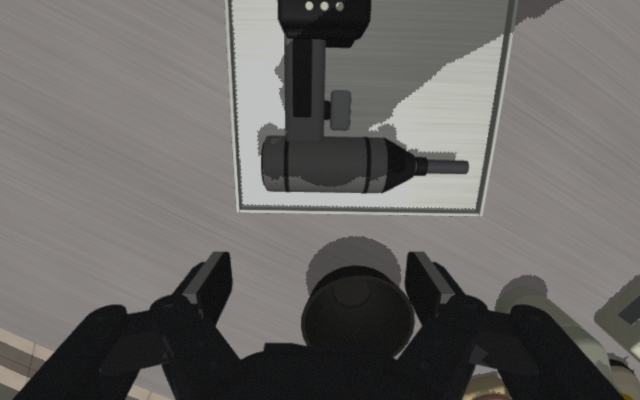

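View pics/end_side.png

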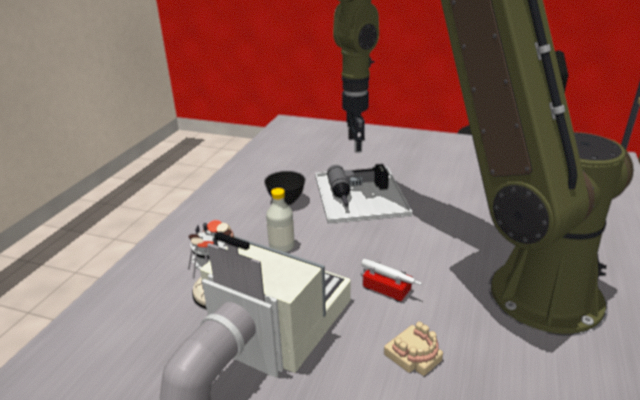

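View pics/end_scene.png

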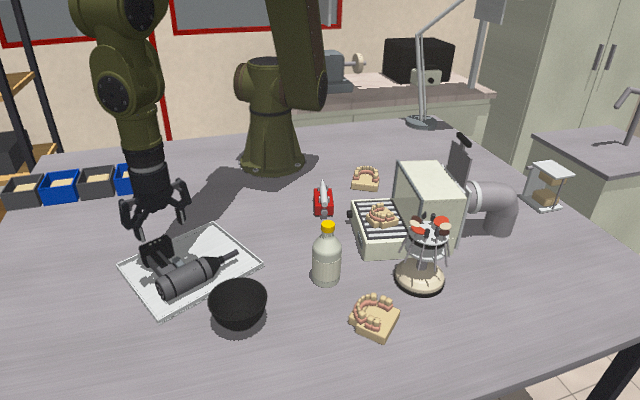

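```bash
python3 -c "
from rig import sign_off;print(sign_off())"
```

```text
the job is handed in; nothing more can be done
None
```

I carried out every step and handed the job in at about 33 s of the 66 s allowed. `sign_off()` reports no verdict, so the outcome below rests on my own checks.

- **Gate:** I pulled it up by its bar about 67 mm, until the force began to rise. The last pictures show it still up.
- **First stage:** With the nozzle about 8.5 cm from the model's middle, I held this stage for 1.3 s. The finger opening read 54 mm. Both cameras put the nozzle tip about 3 mm from where I had aimed it. The air was directed about 0.15 rad off straight into the mouth, where 0.4 is allowed.
- **Full blast:** I squeezed on until the trigger stopped, at an opening reading of 46.1 mm, and held for 1.2 s. The fingers then went back to first stage before the duster moved away. In the pictures the model did not shift.
- **Laying down:** I lowered the duster in small steps until it touched, with a contact force of about 4.5 N, then opened the fingers and backed off. The last pictures show:
  - the duster flat on its side inside the rim, with roughly 2 cm between the nozzle and the wall;
  - the trigger out and nothing touching the duster;
  - the bottle, bowl, bur stand and handpiece block where they were.

Two measurements disagreed:
- **Duster position:** A slanted wrist view placed the duster's handle 7–10 mm from where a closer view from above put it. I used the closer view, and the grasp bore it out.
- **Finger opening:** It read about 1 mm low on the known stops, so the trigger was about 5 mm in during first stage, safely between the limits.

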